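# Move the hand stamps to the new rack in reverse order

## Task

Move the four hand stamps from the wooden rack to the empty metal rack in reverse order: the stamp nearest the wooden rack's black end goes into the metal rack's bay farthest from its own black end, the next one beside it, and so on, until the stamp from the plain end stands next to the metal rack's black end. Set each one down gently, standing upright on the floor of its bay, keep the stamps upright and drop or knock over none; the coloured pads stay where they are.

Things in the scene. Friction and masses are not known exactly. Their poses are not given: they have to be found in the camera images.
- red_stamp: red hand stamp, loose, 90 g, round about its z axis (up): black foot 34 mm in diameter, 20 mm high, with a red band; steel neck 16 mm in diameter from 20 to 42 mm; red grip knob 28 mm in diameter from 42 to 66 mm above the underside. Origin: centre of its underside. It starts upright on the red pad
- yellow_stamp: yellow hand stamp, loose, 90 g, round about its z axis (up): black foot 34 mm in diameter, 20 mm high, with a yellow band; steel neck 16 mm in diameter from 20 to 42 mm; yellow grip knob 28 mm in diameter from 42 to 66 mm above the underside. Origin: centre of its underside. It starts upright on the yellow pad
- green_stamp: green hand stamp, loose, 90 g, round about its z axis (up): black foot 34 mm in diameter, 20 mm high, with a green band; steel neck 16 mm in diameter from 20 to 42 mm; green grip knob 28 mm in diameter from 42 to 66 mm above the underside. Origin: centre of its underside. It starts upright on the green pad
- blue_stamp: blue hand stamp, loose, 90 g, round about its z axis (up): black foot 34 mm in diameter, 20 mm high, with a blue band; steel neck 16 mm in diameter from 20 to 42 mm; blue grip knob 28 mm in diameter from 42 to 66 mm above the underside. Origin: centre of its underside. It starts upright on the blue pad
- red_pad: red ink pad, fixed in one bay of the wooden rack: a flat square 48 x 48 mm, 4 mm thick. Origin: centre of its underside, on the bay's floor. It stays there, and so shows which bay the red stamp came from
- yellow_pad: yellow ink pad, fixed in one bay of the wooden rack: a flat square 48 x 48 mm, 4 mm thick. Origin: centre of its underside, on the bay's floor. It stays there, and so shows which bay the yellow stamp came from
- green_pad: green ink pad, fixed in one bay of the wooden rack: a flat square 48 x 48 mm, 4 mm thick. Origin: centre of its underside, on the bay's floor. It stays there, and so shows which bay the green stamp came from
- blue_pad: blue ink pad, fixed in one bay of the wooden rack: a flat square 48 x 48 mm, 4 mm thick. Origin: centre of its underside, on the bay's floor. It stays there, and so shows which bay the blue stamp came from
- wood_rack: Brown wooden stamp rack, fixed, turned any way: four open bays in a row, 230 x 62 mm; at the start a pad and its stamp in each bay. Origin: middle of the row, on the desk. Bay centres at x = -84, -28, 28, 84 mm, y = 0; each 50 x 50 mm clear, floor at 8 mm, 6 mm walls and dividers up to 18 mm. z up. A black block (18 x 62, 26 mm high) closes its +x end, the black end; -x is the plain end
- metal_rack: Blue-grey painted metal stamp rack, fixed, turned any way: four open bays in a row, 230 x 62 mm; empty at the start. Origin: middle of the row, on the desk. Bay centres at x = -84, -28, 28, 84 mm, y = 0; each 50 x 50 mm clear, floor at 8 mm, 6 mm walls and dividers up to 18 mm. z up. A black block (18 x 62, 26 mm high) closes its +x end, the black end; -x is the plain end

How it is judged:
At the end, for the whole second after the job is handed in: Each stamp stands upright (within 7 degrees) and at rest on the floor of its bay of the metal rack, within 12 mm of the bay centre along and across: a stamp whose pad lies at x along the wooden rack (black end +x) is in the metal rack's bay at -x (((x of red_pad in the frame of wood_rack between -0.098 and -0.07 m and x of red_stamp in the frame of metal_rack between 0.072 and 0.096 m) or (x of red_pad in the frame of wood_rack between -0.042 and -0.014 m and x of red_stamp in the frame of metal_rack between 0.016 and 0.04 m) or (x of red_pad in the frame of wood_rack between 0.014 and 0.042 m and x of red_stamp in the frame of metal_rack between -0.04 and -0.016 m) or (x of red_pad in the frame of wood_rack between 0.07 and 0.098 m and x of red_stamp in the frame of metal_rack between -0.096 and -0.072 m)) and y of red_stamp in the frame of metal_rack between -0.012 and 0.012 m and z of red_stamp in the frame of metal_rack between 0.004 and 0.012 m and angle between each of red_stamp, yellow_stamp, green_stamp, blue_stamp's own z axis and vertical below 0.12 rad and linear speed of each of red_stamp, yellow_stamp, green_stamp, blue_stamp below 0.02 m/s and ((x of yellow_pad in the frame of wood_rack between -0.098 and -0.07 m and x of yellow_stamp in the frame of metal_rack between 0.072 and 0.096 m) or (x of yellow_pad in the frame of wood_rack between -0.042 and -0.014 m and x of yellow_stamp in the frame of metal_rack between 0.016 and 0.04 m) or (x of yellow_pad in the frame of wood_rack between 0.014 and 0.042 m and x of yellow_stamp in the frame of metal_rack between -0.04 and -0.016 m) or (x of yellow_pad in the frame of wood_rack between 0.07 and 0.098 m and x of yellow_stamp in the frame of metal_rack between -0.096 and -0.072 m)) and y of yellow_stamp in the frame of metal_rack between -0.012 and 0.012 m and z of yellow_stamp in the frame of metal_rack between 0.004 and 0.012 m and ((x of green_pad in the frame of wood_rack between -0.098 and -0.07 m and x of green_stamp in the frame of metal_rack between 0.072 and 0.096 m) or (x of green_pad in the frame of wood_rack between -0.042 and -0.014 m and x of green_stamp in the frame of metal_rack between 0.016 and 0.04 m) or (x of green_pad in the frame of wood_rack between 0.014 and 0.042 m and x of green_stamp in the frame of metal_rack between -0.04 and -0.016 m) or (x of green_pad in the frame of wood_rack between 0.07 and 0.098 m and x of green_stamp in the frame of metal_rack between -0.096 and -0.072 m)) and y of green_stamp in the frame of metal_rack between -0.012 and 0.012 m and z of green_stamp in the frame of metal_rack between 0.004 and 0.012 m and ((x of blue_pad in the frame of wood_rack between -0.098 and -0.07 m and x of blue_stamp in the frame of metal_rack between 0.072 and 0.096 m) or (x of blue_pad in the frame of wood_rack between -0.042 and -0.014 m and x of blue_stamp in the frame of metal_rack between 0.016 and 0.04 m) or (x of blue_pad in the frame of wood_rack between 0.014 and 0.042 m and x of blue_stamp in the frame of metal_rack between -0.04 and -0.016 m) or (x of blue_pad in the frame of wood_rack between 0.07 and 0.098 m and x of blue_stamp in the frame of metal_rack between -0.096 and -0.072 m)) and y of blue_stamp in the frame of metal_rack between -0.012 and 0.012 m and z of blue_stamp in the frame of metal_rack between 0.004 and 0.012 m); the robot touches nothing.
It fails at once if a stamp is knocked over or laid down (tilted more than 45 degrees) (angle between any of red_stamp, yellow_stamp, green_stamp, blue_stamp's own z axis and vertical above 0.785 rad).
It fails at once if a stamp is dropped into the metal rack (moving faster than 0.6 m/s with its underside less than 18 mm above the desk, over the rack) ((height (world z) of red_stamp below 0.018 m and horizontal distance between red_stamp and metal_rack below 0.13 m and linear speed of red_stamp above 0.6 m/s) or (height (world z) of yellow_stamp below 0.018 m and horizontal distance between yellow_stamp and metal_rack below 0.13 m and linear speed of yellow_stamp above 0.6 m/s) or (height (world z) of green_stamp below 0.018 m and horizontal distance between green_stamp and metal_rack below 0.13 m and linear speed of green_stamp above 0.6 m/s) or (height (world z) of blue_stamp below 0.018 m and horizontal distance between blue_stamp and metal_rack below 0.13 m and linear speed of blue_stamp above 0.6 m/s)).
It also fails if it takes over 120 s, if anything falls off the work surface, if the arm or the gripper's body presses on something with over 40 N, if the wrist force passes 120 N, or if a joint passes its speed limit or range.

## Robot

A 6-joint arm with a two-finger parallel gripper is mounted at the origin on the work surface. World frame = base frame: x ahead of the robot, y to its left, z up, the work surface at z = 0. Lengths are in m, angles in rad, forces in N, time in s.
With the tool pointing down it reaches from about 0.35 to 0.925 m from the base axis. Payload 6.4 kg.
Tool frame: the origin (TCP) lies between the finger pads; the fingertips stand 17 mm ahead of it and the grasp point (between the pads) lies 2 mm behind it; z points along the fingers, y is the line along which they close (so a half turn about z gives the same grasp; the last joint's range is limited). The gripper opens to 94 mm and grips with 3 to 60 N. Pads are 16 mm wide; open, the fingers measure 119 mm over their backs; the gripper's body (75 mm by 177 mm) begins 78 mm behind the grasp point.
Start: joints at [-1.381, 0.245, 1.558, -0, 1.339, -0.174], TCP at [0.231, -0.607, 0.222] pointing down, gripper open.
Joint ranges: [-3.13, 3.13], [-1.02, 2.26], [0.13, 2.54], [-0.95, 4.09], [0.21, 2.88], [-2.74, 2.74]. Speed limits (rad/s): [2.57, 2.57, 3.14, 3.14, 3.14, 3.14].

## Interface

Orientations are given as a 3x3 rotation matrix whose columns are the frame's x, y, z axes.
In Python, from station import ctrl, eyes gives the robot as it stands.
- The arm moves only by the tool play_rows, never from a script. Its argument "deltas" is one flat list of numbers, 5 for each row, row after row: the opening, from -1 (shut) to 1 (fully open), then the shift along the world's x, y, z in cm, then the turn about the world's z in rad. In form: [fingers, dx, dy, dz, spin, fingers, dx, dy, dz, spin, ...]. A call has exactly 5 rows; each row shifts and turns the commanded pose from where the row before left it; what a row does not reach is not made up. A row lasts 1/8 s, in which the tool goes at most 62.5 mm and 10.7 degrees, less where a joint would pass 70% of its speed; a pose out of reach is approached as far as the arm can. A call is refused whole if a number of a shift passes 6.25 or a number of a turn 0.188, either way. A call with a gripper value outside its range is refused whole. The fingers move at their own pace and stop on an object; "force" is the grip in N (left out, the last holds). Time passes only in rows, so rows that do not move let the fingers close, or fill a call up. It gives the time, the measured TCP pose, the force, the opening and the grip force at its end, in the units of the state.
- ctrl.get_state(): the state, without advancing time (a new reading comes with each control period).
- eyes.grab_frame(name): name is "scene" or "top" or "wrist"; returns the picture (384x512x3 uint8, red, green, blue); there is no depth.
- eyes.camera_params(name): a dict with "mtx" (3x3 intrinsics, pixels), "T" (4x4, takes a point from camera to world coordinates); the wrist camera has in their place "T_tool_cam" (4x4, takes a point from camera to tool coordinates, whose origin is the TCP and whose axes are the flange's). Camera axes: x right, y up, looking along -z (the intrinsics and any distortion apply to the point x, -y, -z); pixel columns grow to the right and rows downward; lengths in m; the calibration is good to about 2 mm. A picture is of the moment at which its call begins: read the wrist's pose just before it. camera_params takes no time and is no camera call.
- ctrl.hand_in(): hands the job in; it is judged then, once.
The state is a dict: "time": time; "q": joint angles; "joint_vel": joint speeds; "joint_torque": joint torques, N m; "tool_pos": TCP position; "orientation": TCP orientation; "ft_force": force on the tool from outside, world axes, zero at the start; "moment": the same for the moment, N m; "opening": opening from 0.0 (shut) to 1.0 (fully open); "grasp_force": force on a finger pad.
Only numpy, scipy, OpenCV 4.12 (cv2) and the standard library are available. Lean on these libraries where they do the work, as an engineer would, in place of code of your own. Each camera call takes 0.05 s, during which the arm holds its last target. There are 200 camera calls.

## Working session

There is one attempt and no reset: what is moved stays moved. The work goes in short steps, Python scripts to look and compute and a tool call to move; the robot and the scene stay as the last step left them, time stands still between calls to the robot, and variables do not carry over. Pictures are saved under pics/ and viewed, at most 14 in all, crops included, and the job is handed in when it is done.

Besides the shell and the picture viewer there is one more tool, called after "Call:" by a JSON object that holds its "op" and its "data". play_rows: Moves the arm, as the interface text tells. Its arguments: {"type":"object","properties":{"deltas":{"type":"array","items":{"type":"number"}},"force":{"type":"number"}},"required":["deltas"]}

```bash
ls; mkdir -p pics; python3 - <<'E'
from station import ctrl, eyes
import cv2
for n in ("top","scene"):
    cv2.imwrite(f"pics/{n}0.png", eyes.grab_frame(n)[:,:,::-1]); p=eyes.camera_params(n); print(n,p)
print(eyes.camera_params("wrist")); s=ctrl.get_state(); print(s["tool_pos"],s["orientation"],s["time"],s["opening"])
E
```

```text
pics
top {'mtx': array([[419.49772824,   0.        , 256.17568404],
       [  0.        , 419.49772824, 193.87424389],
       [  0.        ,   0.        ,   1.        ]]), 'T': array([[-0.02641339,  0.99794407, -0.05839493,  0.46956192],
       [-0.99934255, -0.02490887,  0.02634402, -0.00873349],
       [ 0.02483531,  0.05905237,  0.9979459 ,  0.87609534],
       [ 0.        ,  0.        ,  0.        ,  1.        ]])}
scene {'mtx': array([[386.65713066,   0.        , 261.84232448],
       [  0.        , 386.65713066, 185.41754269],
       [  0.        ,   0.        ,   1.        ]]), 'T': array([[-4.63020912e-02, -5.45922962e-01,  8.36554981e-01,
         1.23521477e+00],
       [ 9.98926987e-01, -2.61387238e-02,  3.82314130e-02,
         3.26631545e-03],
       [ 9.95073349e-04,  8.37427541e-01,  5.46547457e-01,
         5.19616719e-01],
       [ 0.00000000e+00,  0.00000000e+00,  0.00000000e+00,
         1.00000000e+00]])}
{'mtx': array([[267.01005512,   0.        , 255.29342384],
       [  0.        , 267.01005512, 190.50276582],
       [  0.        ,   0.        ,   1.        ]]), 'T_tool_cam': array([[ 5.34379280e-04,  9.73816605e-01,  2.27334409e-01,
         6.57530312e-02],
       [ 9.99999471e-01, -7.20116946e-04,  7.34085274e-04,
         1.38278009e-03],
       [ 8.78571790e-04,  2.27333897e-01, -9.73816475e-01,
        -1.63056429e-01],
       [ 0.00000000e+00,  0.00000000e+00,  0.00000000e+00,
         1.00000000e+00]])}
[ 0.23123182 -0.60694646  0.22148086] [[ 9.34525938e-01  3.55894889e-01 -3.15877555e-04]
 [ 3.55894904e-01 -9.34524496e-01  1.66848524e-03]
 [ 2.98610056e-04 -1.67166195e-03 -9.99998558e-01]] 0.1 1.0026989942091649
```

View pics/top0.png

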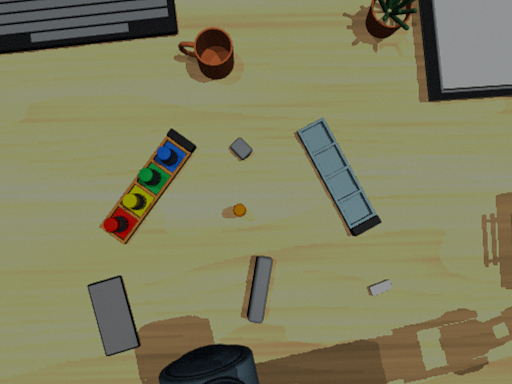

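View pics/scene0.png

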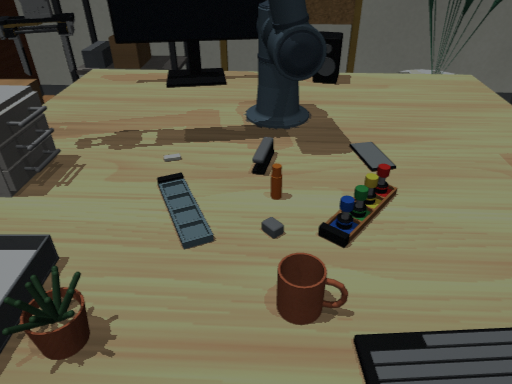

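The top view shows the wooden rack with its black end at about (181,140). From there the order is blue (168,157), green (150,177), yellow (133,202), red (117,224). The metal rack's black end is at (365,226) and its plain end at (312,127). So blue goes to bay -84, green to -28, yellow to +28 and red to +84.

```bash
cat > h.py <<'E'
import numpy as np, cv2
from station import ctrl, eyes
HUE={'red':(172,6),'yellow':(24,34),'green':(50,80),'blue':(105,125)}
def mask(hsv,c,smin=150,vmin=40):
    a,b=HUE[c]; H=hsv[...,0]
    m=((H>=a)&(H<=b)) if a<b else ((H>=a)|(H<=b))
    return (m&(hsv[...,1]>=smin)&(hsv[...,2]>=vmin)).astype(np.uint8)
def ray(p,T,uv):
    K=p['mtx']; d=np.array([(uv[0]-K[0,2])/K[0,0],-(uv[1]-K[1,2])/K[1,1],-1.])
    return T[:3,3],T[:3,:3]@d
def onplane(p,T,uv,z):
    o,d=ray(p,T,uv); return o+d*(z-o[2])/d[2]
def tri(r1,r2):
    A=[];b=[]
    for o,d in (r1,r2):
        d=d/np.linalg.norm(d);P=np.eye(3)-np.outer(d,d);A.append(P);b.append(P@o)
    return np.linalg.lstsq(np.vstack(A),np.hstack(b),rcond=None)[0]
def wristT(s):
    T=np.eye(4);T[:3,:3]=s['orientation'];T[:3,3]=s['tool_pos']
    return T@eyes.camera_params('wrist')['T_tool_cam']
E
python3 - <<'E'
from h import *
t=cv2.imread('pics/top0.png');s=cv2.imread('pics/scene0.png')
hs=[cv2.cvtColor(i,cv2.COLOR_BGR2HSV) for i in (t,s)]
for x,y in ((168,157),(150,177),(133,202),(117,224),(340,170),(200,270),(128,228)): print((x,y),hs[0][y,x])
for x,y in ((383,170),(371,180),(361,192),(347,203),(185,210)): print('s',(x,y),hs[1][y,x])
big=np.hstack([cv2.resize(t[110:250,90:200],None,fx=4,fy=4,interpolation=2),cv2.resize(t[110:250,290:390],None,fx=3.6,fy=4,interpolation=2)])
cv2.imwrite('pics/crop.png',big[:600,:800]); print(big.shape)
E
```

```text
(168, 157) [108 217 121]
(150, 177) [ 70 224 124]
(133, 202) [ 30 255 146]
(117, 224) [179 245 124]
(340, 170) [ 95  61 139]
(200, 270) [ 29  91 143]
(128, 228) [  0 255 146]
s (383, 170) [  0 222  69]
s (371, 180) [ 25 189  85]
s (361, 192) [ 67 178  53]
s (347, 203) [110 217  73]
s (185, 210) [100  75  51]
(560, 800, 3)
```

View pics/crop.png

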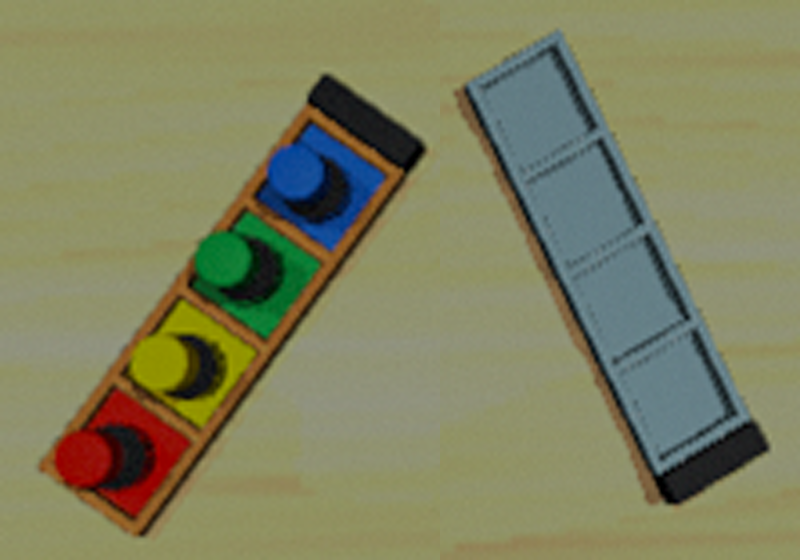

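The crop shows the four knob tops as clear discs over pads of the same colour. The metal rack's light top outline is clean, apart from a dark side face on the left and the block at the lower right.

```bash
cat > m.py <<'E'
from h import *
p=eyes.camera_params('top');T=p['T'];ps=eyes.camera_params('scene');Ts=ps['T']
t=cv2.imread('pics/top0.png');s=cv2.imread('pics/scene0.png')
hs=cv2.cvtColor(s,cv2.COLOR_BGR2HSV);ht=cv2.cvtColor(t,cv2.COLOR_BGR2HSV)
eyeuv={'red':(110.5,224.5),'yellow':(129.5,200.5),'green':(145.7,175.2),'blue':(164.5,153)}
K={}
for c,(u,v) in eyeuv.items():
    g=cv2.resize(t[int(v)-20:int(v)+20,int(u)-20:int(u)+20],None,fx=6,fy=6,interpolation=2)
    ci=cv2.HoughCircles(g.max(axis=2),cv2.HOUGH_GRADIENT,1,200,param1=60,param2=8,minRadius=38,maxRadius=50)
    a,b,r=ci[0,0]; uv=(int(u)-20+(a+.5)/6-.5,int(v)-20+(b+.5)/6-.5)
    n,l,st,ce=cv2.connectedComponentsWithStats(mask(hs,c,120,30))
    # scene: uppermost blob of decent size near rack = knob
    k=[i for i in range(1,n) if st[i,4]>40 and 300<ce[i][0]<420]
    i=min(k,key=lambda i:st[i,1]); su=ce[i]
    K[c]=onplane(p,T,uv,.078)
    print(c,'hough',np.round(uv,1),'eye',(u,v),'H z78',K[c].round(4),'eye',onplane(p,T,(u,v),.078).round(4),'tri',tri(ray(p,T,(u,v)),ray(ps,Ts,su)).round(4),st[i])
# metal rack
m=((ht[...,0]>=85)&(ht[...,0]<=108)&(ht[...,1]>30)&(ht[...,1]<110)&(ht[...,2]>70)).astype(np.uint8)
m[:, :290]=0; m[:,:][:100]=0; m[250:]=0; m[:,395:]=0
m=cv2.morphologyEx(m,cv2.MORPH_CLOSE,np.ones((5,5)))
cn=max(cv2.findContours(m,0,2)[0],key=cv2.contourArea)
pts=np.array([onplane(p,T,q[0],.018)[:2] for q in cn],np.float32)
(c,wh,an)=cv2.minAreaRect(pts);print('metal rect',np.round(c,4),np.round(wh,4),an);B=cv2.boxPoints((c,wh,an));print(B.round(4))
blk=onplane(p,T,(365,227),.026)[:2]
ax=[B[1]-B[0],B[2]-B[1]];a=max(ax,key=np.linalg.norm);L=np.linalg.norm(a);a=a/L
if a@(blk-np.array(c))<0:a=-a
plain=np.array(c)-a*L/2; org=plain+a*.115
print('axis',a,np.degrees(np.arctan2(a[1],a[0])),'origin',org.round(4))
for q in(-.084,-.028,.028,.084):print(q,(org+a*q).round(4))
P=np.array([K[c][:2] for c in K]);d=P[3]-P[0];print('wood axis',d,np.degrees(np.arctan2(d[1],d[0])),np.linalg.norm(np.diff(P,axis=0),axis=1))
E
python3 m.py
```

```text
red hough [110.2 224. ] eye (110.5, 224.5) H z78 [0.4663 0.2465 0.078 ] eye [0.4654 0.2459 0.078 ] tri [0.4651 0.2473 0.0674] [377 164  14  14 149]
yellow hough [138.5 201.5] eye (129.5, 200.5) H z78 [0.5074 0.1931 0.078 ] eye [0.5097 0.21   0.078 ] tri [0.51   0.2112 0.0678] [365 173  14  15 172]
green hough [144.8 174.2] eye (145.7, 175.2) H z78 [0.559  0.1807 0.078 ] eye [0.557 0.179 0.078] tri [0.5581 0.1807 0.0666] [355 185  14  16 174]
blue hough [163.2 152.3] eye (164.5, 153) H z78 [0.6    0.1455 0.078 ] eye [0.5987 0.143  0.078 ] tri [0.6004 0.1447 0.0672] [340 196  15  16 195]
metal rect [ 0.5596 -0.198 ] [0.2295 0.0615] 26.60264778137207
[[ 0.4432 -0.2219]
 [ 0.4707 -0.2768]
 [ 0.676  -0.1741]
 [ 0.6484 -0.1191]]
axis [-0.8941335 -0.4478005] -153.39734 origin [ 0.5594 -0.1981]
-0.084 [ 0.6345 -0.1605]
-0.028 [ 0.5844 -0.1855]
0.028 [ 0.5343 -0.2106]
0.084 [ 0.4843 -0.2357]
wood axis [ 0.13367998 -0.10102874] -37.08019018639465 [0.06732788 0.05312746 0.05403049]
```

Call:
{"op": "play_rows", "data": {"deltas": [1,2.4,5,0,0.14,1,2.4,5,0,0.14,1,2.4,5,0,0.14,1,2.4,5,0,0.14,1,2.4,5,0,0.14], "force": 15}}

```text
time: 0.72
tool_pos: [0.3517, -0.3556, 0.2221]
orientation: [[0.482, 0.876, -0.0], [0.876, -0.482, 0.001], [0.0, -0.0, -1.0]]
ft_force: [0.3, 0.7, 0.8]
opening: 1.002
grasp_force: 0.0
```

Call:
{"op": "play_rows", "data": {"deltas": [1,2.4,5,0,0.14,1,2.4,5,0,0.14,1,2.4,5,0,0.14,1,2.4,5,0,0.14,1,2.4,5,0,0.14]}}

```text
time: 1.35
tool_pos: [0.4716, -0.1056, 0.2223]
orientation: [[-0.196, 0.981, -0.0], [0.981, 0.196, -0.0], [-0.0, -0.0, -1.0]]
ft_force: [1.1, -0.5, -0.5]
opening: 1.0
grasp_force: 0.0
```

Call:
{"op": "play_rows", "data": {"deltas": [1,2.4,5,0,0.14,1,2.4,5,0,0.14,1,2.4,5,0,0.14,1,2.4,5,0,0.14,1,2.4,5,0,0.14]}}

```text
time: 1.98
tool_pos: [0.5916, 0.1443, 0.222]
orientation: [[-0.782, 0.623, -0.001], [0.623, 0.782, -0.0], [0.0, -0.0, -1.0]]
ft_force: [1.5, -1.0, 0.8]
opening: 1.001
grasp_force: 0.0
```

```bash
cat >> h.py <<'E'
YAW_W=52.5; YAW_M=116.6
def pose():
    s=ctrl.get_state();R=np.array(s['orientation']);return s,np.array(s['tool_pos']),np.degrees(np.arctan2(R[1,1],R[0,1]))
def go(xyz,yaw):
    s,p,y=pose();d=(np.array(xyz)-p)*100
    print('t',round(s['time'],2),'pos',p.round(4),'yaw',y.round(1),'delta cm',d.round(2),'spin',round(np.radians((yaw-y+180)%360-180),3),'q6',round(s['q'][5],2))
def shot(name,cam='wrist'):
    s=ctrl.get_state();f=eyes.grab_frame(cam)[:,:,::-1];cv2.imwrite(f'pics/{name}.png',f);np.savez(f'pics/{name}.npz',T=wristT(s));return s
E
python3 -c "
from h import *
go((.5995,.144,.2),YAW_W);shot('w1')"
```

```text
t 1.98 pos [0.5916 0.1443 0.222 ] yaw 51.4 delta cm [ 0.79 -0.03 -2.2 ] spin 0.018 q6 -0.84
```

View pics/w1.png

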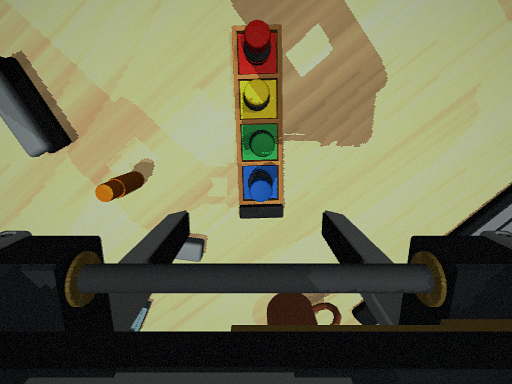

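The wrist view shows the row running straight down the image, with knob tops at red (257,28), yellow (257,91), green (262,143) and blue (263,190). The fingers straddle the row correctly.

```bash
python3 - <<'E'
from h import *
p=eyes.camera_params('wrist');T=np.load('pics/w1.npz')['T']
for c,uv in dict(red=(257,28),yellow=(257,91),green=(262,143),blue=(263,190)).items(): print(c,onplane(p,T,uv,.078).round(4))
a,b=onplane(p,T,(239,206),.026),onplane(p,T,(284,205),.026);print('block edge',a.round(4),b.round(4),np.linalg.norm(a-b),np.degrees(np.arctan2(*(b-a)[1::-1])))
im=cv2.imread('pics/w1.png');h=cv2.cvtColor(im,cv2.COLOR_BGR2HSV)
P=[]
for c in HUE:
    m=mask(h,c,110,40);m[:,:230]=0;m[:,290:]=0;m[215:]=0
    n,l,st,ce=cv2.connectedComponentsWithStats(m);i=1+np.argmax(st[1:,4]);print(c,st[i],onplane(p,T,ce[i],.03).round(4))
cv2.imwrite('pics/w1c.png',cv2.resize(im[5:225,215:305],None,fx=2.7,fy=2.7,interpolation=2))
E
```

```text
red [0.4632 0.2484 0.078 ]
yellow [0.5114 0.2101 0.078 ]
green [0.5586 0.1799 0.078 ]
blue [0.6023 0.147  0.078 ]
block edge [0.6098 0.1003 0.026 ] [0.6478 0.1504 0.026 ] 0.06296627664015529 52.79547017756056
red [ 237   20   39   54 1507] [0.468  0.2447 0.03  ]
yellow [ 239   79   38   40 1300] [0.5142 0.2097 0.03  ]
green [ 241  124   36   36 1145] [0.558  0.1769 0.03  ]
blue [243 165  35  37 997] [0.6016 0.1439 0.03  ]
```

View pics/w1c.png

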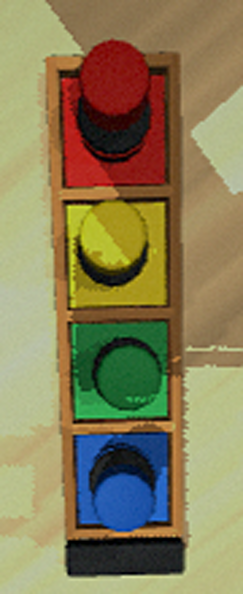

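The wrist and top-view positions agree to within 2–3 mm. Descending on blue.

Call:
{"op": "play_rows", "data": {"deltas": [1,0.8,0.1,-4,0.018,1,0,0,-4,0,1,0,0,-4,0,1,0,0,-2.7,0,1,0,0,-1,0]}}

```text
time: 2.65
tool_pos: [0.5976, 0.1434, 0.063]
orientation: [[-0.79, 0.613, -0.004], [0.613, 0.79, -0.0], [0.003, -0.003, -1.0]]
ft_force: [0.1, -0.8, 0.3]
opening: 1.001
grasp_force: 0.0
```

Call:
{"op": "play_rows", "data": {"deltas": [-1,0,0,0,0,-1,0,0,0,0,-1,0,0,0,0,-1,0,0,0,0,-1,0,0,0,0]}}

```text
time: 3.28
tool_pos: [0.5994, 0.1435, 0.0658]
orientation: [[-0.79, 0.613, 0.0], [0.613, 0.79, 0.0], [-0.0, 0.0, -1.0]]
ft_force: [0.3, 0.2, 0.5]
opening: 0.504
grasp_force: 0.0
```

Call:
{"op": "play_rows", "data": {"deltas": [-1,0,0,0,0,-1,0,0,0,0,-1,0,0,0,0,-1,0,0,0,0,-1,0,0,0,0]}}

```text
time: 3.9
tool_pos: [0.5993, 0.1436, 0.0654]
orientation: [[-0.79, 0.613, -0.0], [0.613, 0.79, 0.0], [0.0, 0.0, -1.0]]
ft_force: [0.6, 0.2, -0.2]
opening: 0.295
grasp_force: 15.0
```

```bash
python3 -c "
from h import *
go((.6345,-.1605,.13),YAW_M);shot('g1')"
```

```text
t 3.9 pos [0.5993 0.1436 0.0654] yaw 52.2 delta cm [  3.52 -30.41   6.46] spin 1.124 q6 -0.86
```

View pics/g1.png

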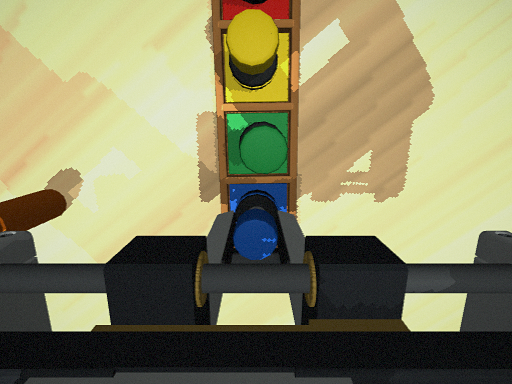

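Blue is held: the opening of 0.295 is 27.7 mm, and the knob shows at about (256,237) between the pads. I'll lift and carry it with a yaw of 108°, which leaves joint-6 margin and clears the neighbours.

Call:
{"op": "play_rows", "data": {"deltas": [-1,0,0,1.5,0,-1,0,0,3,0,-1,0.2,-2.0,2,0.1,-1,0.4,-3.6,0,0.12,-1,0.4,-3.8,0,0.12]}}

```text
time: 4.58
tool_pos: [0.6098, 0.0488, 0.1321]
orientation: [[-0.951, 0.31, 0.002], [0.31, 0.951, -0.0], [-0.002, 0.0, -1.0]]
ft_force: [0.3, -0.2, -2.2]
opening: 0.297
grasp_force: 15.0
```

Call:
{"op": "play_rows", "data": {"deltas": [-1,0.4,-4,0,0.12,-1,0.4,-4,0,0.12,-1,0.5,-4,0,0.12,-1,0.5,-4,0,0.12,-1,0.4,-3,0,0.12]}}

```text
time: 5.2
tool_pos: [0.6316, -0.1423, 0.1316]
orientation: [[-0.96, -0.279, 0.001], [-0.279, 0.96, -0.001], [-0.001, -0.001, -1.0]]
ft_force: [0.7, 0.3, -0.5]
opening: 0.296
grasp_force: 15.0
```

```bash
sed -i 's/YAW_M=116.6/YAW_M=108/' h.py; python3 -c "
from h import *
p=eyes.camera_params('wrist');print('knob at grasp',onplane(p,np.load('pics/g1.npz')['T'],(256,237),.079))
go((.6345,-.1605,.062),YAW_M);shot('p1');s,tp,y=pose();print(s['ft_force'],s['opening'])"
```

```text
knob at grasp [0.59867668 0.14406748 0.079     ]
t 5.2 pos [ 0.6316 -0.1423  0.1316] yaw 106.2 delta cm [ 0.29 -1.82 -6.96] spin 0.031 q6 -2.25
[-0.93766884 -2.03086317 -0.65756894] 0.29600248362443865
```

View pics/p1.png

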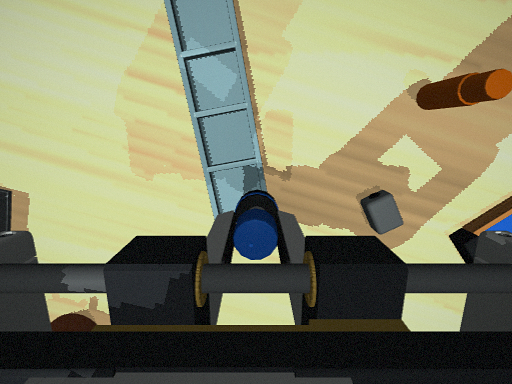

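Blue hangs upright. The metal rack's dividers show at (208,168)-(258,160), (193,115)-(247,105) and (183,52)-(236,43); I'll use these to check the rack pose.

```bash
python3 -c "
from h import *
p=eyes.camera_params('wrist');T=np.load('pics/p1.npz')['T'];o=np.array([.5594,-.1981]);a=np.array([-.8941,-.4478]);b=np.array([.4478,-.8941])
for uv in((206,168),(258,160),(193,115),(247,105),(183,52),(236,43)):
  q=onplane(p,T,uv,.018)[:2]-o;print(uv,'rack x,y',(q@a).round(4),(q@b).round(4))"
```

```text
(206, 168) rack x,y -0.0559 0.0297
(258, 160) rack x,y -0.0575 -0.0251
(193, 115) rack x,y -0.0016 0.0307
(247, 105) rack x,y -0.0019 -0.0241
(183, 52) rack x,y 0.0562 0.0267
(236, 43) rack x,y 0.0548 -0.0243
```

Call:
{"op": "play_rows", "data": {"deltas": [-1,0.3,-1.8,0,0.03,-1,0,0,-1.5,0,-1,0,0,-2,0,-1,0,0,-1.6,0,-1,0,0,-1,0]}}

```text
time: 5.88
tool_pos: [0.6333, -0.1574, 0.0672]
orientation: [[-0.952, -0.306, -0.003], [-0.306, 0.952, 0.001], [0.002, 0.002, -1.0]]
ft_force: [-0.5, -0.8, -1.0]
opening: 0.297
grasp_force: 15.0
```

Call:
{"op": "play_rows", "data": {"deltas": [-1,0,0,-0.4,0,-1,0,0,-0.2,0,-1,0,0,-0.2,0,-1,0,0,0,0,-1,0,0,0,0]}}

```text
time: 6.5
tool_pos: [0.6345, -0.1586, 0.0618]
orientation: [[-0.952, -0.305, 0.001], [-0.305, 0.952, -0.0], [-0.0, -0.0, -1.0]]
ft_force: [0.0, -1.0, -1.1]
opening: 0.295
grasp_force: 15.0
```

```bash
python3 -c "
from h import *
go((.6345,-.1605,.0614),YAW_M);print(pose()[0]['ft_force'])"
```

```text
t 6.5 pos [ 0.6345 -0.1586  0.0618] yaw 107.8 delta cm [ 0.   -0.19 -0.04] spin 0.004 q6 -2.3
[ 0.00591183 -0.9920996  -1.05276226]
```

Call:
{"op": "play_rows", "data": {"deltas": [-1,0,0,-0.05,0,0.3,0,0,0,0,0.3,0,0,0,0,0.3,0,0,0,0,0.3,0,0,0,0]}}

```text
time: 7.12
tool_pos: [0.6343, -0.1585, 0.061]
orientation: [[-0.952, -0.305, 0.0], [-0.305, 0.952, -0.0], [0.0, -0.0, -1.0]]
ft_force: [-0.1, -0.4, -0.7]
opening: 0.643
grasp_force: 0.0
```

Call:
{"op": "play_rows", "data": {"deltas": [0.3,0,0,1.5,0,0.3,0,0,3,0,0.3,0,0,4,0,0.3,0,0,2,0,0.3,0,2,0,0]}}

```text
time: 7.75
tool_pos: [0.6354, -0.1391, 0.1682]
orientation: [[-0.953, -0.303, 0.004], [-0.303, 0.953, -0.002], [-0.003, -0.003, -1.0]]
ft_force: [0.3, 0.2, 0.3]
opening: 0.65
grasp_force: 0.0
```

```bash
python3 -c "
from h import *
go((.558,.180,.18),YAW_W);shot('t1','top');im=cv2.imread('pics/t1.png');cv2.imwrite('pics/t1c.png',cv2.resize(im[100:260,90:410],None,fx=2.5,fy=2.5,interpolation=2))"
```

```text
t 7.75 pos [ 0.6354 -0.1391  0.1682] yaw 107.7 delta cm [-7.74 31.91  1.18] spin -0.963 q6 -2.27
```

View pics/t1c.png

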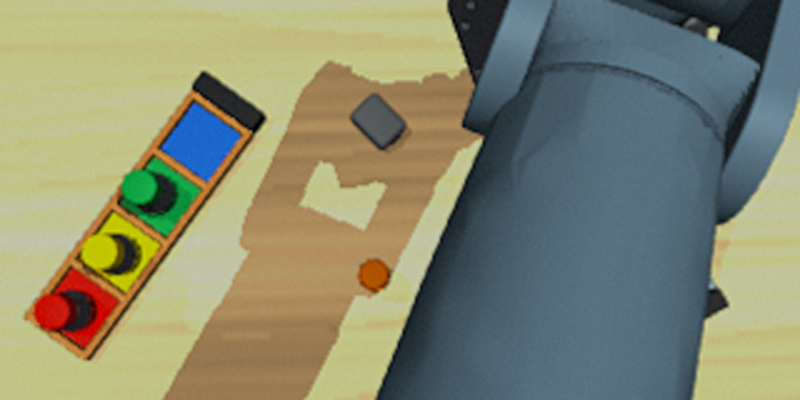

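The picture shows the blue pad empty at (201,143) in the crop and the other three stamps untouched. The arm hides the metal rack, so I'll check blue from the wrist on the next trip. Next is green.

Call:
{"op": "play_rows", "data": {"deltas": [0.3,-1,4,0,-0.12,0.3,-1,4,0,-0.12,0.3,-1,4,0,-0.12,0.3,-1,4,0,-0.12,0.3,-1,4,0,-0.12]}}

```text
time: 8.43
tool_pos: [0.5822, 0.0637, 0.1635]
orientation: [[-0.957, 0.289, -0.004], [0.289, 0.957, 0.001], [0.004, -0.001, -1.0]]
ft_force: [1.1, 0.6, 0.1]
opening: 0.649
grasp_force: 0.0
```

Call:
{"op": "play_rows", "data": {"deltas": [0.3,-1,4,0,-0.12,0.3,-1,4,0,-0.12,0.3,-0.8,3.9,0,-0.12,0.3,0,0,0,0,0.3,0,0,0,0]}}

```text
time: 9.05
tool_pos: [0.5554, 0.1804, 0.1645]
orientation: [[-0.797, 0.604, -0.002], [0.604, 0.797, -0.001], [0.002, -0.002, -1.0]]
ft_force: [-0.7, 0.1, -0.1]
opening: 0.652
grasp_force: 0.0
```

```bash
python3 -c "
from h import *
go((.558,.180,.065),YAW_W)"
```

```text
t 9.05 pos [0.5554 0.1804 0.1645] yaw 52.9 delta cm [ 0.26 -0.04 -9.95] spin -0.006 q6 -0.8
```

Call:
{"op": "play_rows", "data": {"deltas": [0.3,0.2,0,-3,0,0.3,0,0,-3,0,0.3,0,0,-2.8,0,0.3,0,0,-1.1,0,-1,0,0,0,0]}}

```text
time: 9.68
tool_pos: [0.558, 0.1798, 0.0663]
orientation: [[-0.796, 0.606, -0.002], [0.606, 0.796, -0.0], [0.001, -0.001, -1.0]]
ft_force: [-0.6, -0.3, -0.7]
opening: 0.576
grasp_force: 0.0
```

Call:
{"op": "play_rows", "data": {"deltas": [-1,0,0,0,0,-1,0,0,0,0,-1,0,0,0,0,-1,0,0,0,0,-1,0,0,0,0]}}

```text
time: 10.3
tool_pos: [0.5589, 0.1806, 0.0679]
orientation: [[-0.796, 0.605, 0.001], [0.605, 0.796, 0.0], [-0.001, 0.001, -1.0]]
ft_force: [-1.9, -0.6, 5.8]
opening: 0.292
grasp_force: 15.0
```

```bash
python3 -c "
from h import *
go((.5844,-.1855,.13),YAW_M);print(pose()[0]['grasp_force'])"
```

```text
t 10.3 pos [0.5589 0.1806 0.0679] yaw 52.8 delta cm [  2.55 -36.61   6.21] spin 0.964 q6 -0.8
15.000419318675995
```

Call:
{"op": "play_rows", "data": {"deltas": [-1,0,0,0,0,-1,0,0,0,0,-1,0,0,0,0,-1,0,0,0.5,0,-1,0,0,1,0]}}

```text
time: 10.92
tool_pos: [0.5574, 0.1805, 0.0814]
orientation: [[-0.796, 0.605, -0.002], [0.605, 0.796, -0.0], [0.002, -0.001, -1.0]]
ft_force: [0.4, 0.6, -0.6]
opening: 0.29
grasp_force: 15.0
```

```bash
python3 -c "
from h import *
go((.5844,-.1855,.13),YAW_M);shot('g2')"
```

```text
t 10.93 pos [0.5574 0.1805 0.0814] yaw 52.8 delta cm [  2.7  -36.6    4.86] spin 0.964 q6 -0.8
```

View pics/g2.png

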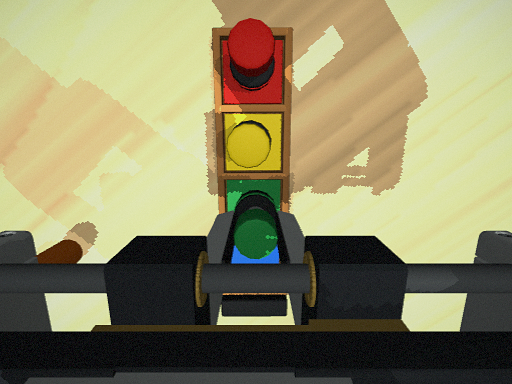

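Green is gripped upright, with the knob at (256,237) as for blue. Carrying it a little higher this time to clear the blue stamp.

Call:
{"op": "play_rows", "data": {"deltas": [-1,0,0,3.5,0,-1,0.2,-2,3.5,0.08,-1,0.3,-4,0,0.11,-1,0.3,-4.3,0,0.11,-1,0.3,-4.4,0,0.11]}}

```text
time: 11.6
tool_pos: [0.5692, 0.0324, 0.1523]
orientation: [[-0.972, 0.233, 0.001], [0.233, 0.972, -0.0], [-0.001, 0.0, -1.0]]
ft_force: [1.2, -0.3, -0.8]
opening: 0.291
grasp_force: 15.0
```

Call:
{"op": "play_rows", "data": {"deltas": [-1,0.3,-4.4,0,0.11,-1,0.3,-4.4,0,0.11,-1,0.3,-4.4,0,0.11,-1,0.4,-4.4,0,0.11,-1,0.3,-4,0,0.11]}}

```text
time: 12.22
tool_pos: [0.5852, -0.184, 0.1522]
orientation: [[-0.951, -0.308, 0.0], [-0.308, 0.951, -0.0], [-0.0, -0.0, -1.0]]
ft_force: [-0.4, 0.1, -1.2]
opening: 0.292
grasp_force: 15.0
```

```bash
python3 -c "
from h import *
go((.5844,-.1855,.0635),YAW_M);print(pose()[0]['opening'])"
```

```text
t 12.22 pos [ 0.5852 -0.184   0.1522] yaw 108.0 delta cm [-0.08 -0.15 -8.87] spin 0.001 q6 -2.37
0.2916530097723256
```

Call:
{"op": "play_rows", "data": {"deltas": [-1,0,0,-2,0,-1,0,0,-2.5,0,-1,0,0,-2.2,0,-1,0,0,-1,0,-1,0,0,-0.4,0]}}

```text
time: 12.85
tool_pos: [0.585, -0.1816, 0.0702]
orientation: [[-0.952, -0.306, -0.001], [-0.306, 0.952, 0.001], [0.001, 0.001, -1.0]]
ft_force: [-0.0, -1.2, -0.8]
opening: 0.294
grasp_force: 15.0
```

Call:
{"op": "play_rows", "data": {"deltas": [-1,0,0,-0.3,0,-1,0,0,0,0,-1,0,0,0,0,-1,0,0,0,0,-1,0,0,0,0]}}

```text
time: 13.48
tool_pos: [0.5854, -0.1825, 0.0681]
orientation: [[-0.952, -0.305, 0.0], [-0.305, 0.952, -0.0], [-0.0, -0.0, -1.0]]
ft_force: [0.5, 0.1, -0.1]
opening: 0.295
grasp_force: 15.0
```

```bash
python3 -c "
from h import *
go((.5844,-.1855,.0635),YAW_M);shot('p2')"
```

```text
t 13.47 pos [ 0.5854 -0.1825  0.0681] yaw 107.8 delta cm [-0.1  -0.3  -0.46] spin 0.004 q6 -2.37
```

View pics/p2.png

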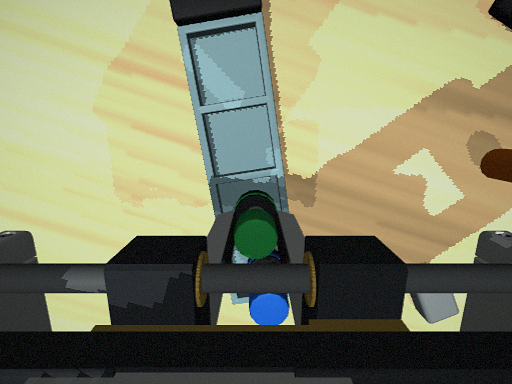

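The wrist view shows blue standing upright in the plain-end bay at (268,308) and green over the next bay. Lowering the last few millimetres until it touches.

Call:
{"op": "play_rows", "data": {"deltas": [-1,-0.1,-0.3,-0.1,0,-1,0,0,-0.1,0,-1,0,0,-0.1,0,-1,0,0,-0.1,0,-1,0,0,0,0]}}

```text
time: 14.15
tool_pos: [0.5843, -0.1855, 0.0639]
orientation: [[-0.952, -0.305, 0.0], [-0.305, 0.952, -0.0], [-0.0, -0.0, -1.0]]
ft_force: [0.2, -0.5, 0.0]
opening: 0.295
grasp_force: 15.0
```

Call:
{"op": "play_rows", "data": {"deltas": [-1,0,0,-0.07,0,-1,0,0,0,0,0.3,0,0,0,0,0.3,0,0,0,0,0.3,0,0,0,0]}}

```text
time: 14.78
tool_pos: [0.5842, -0.1854, 0.0629]
orientation: [[-0.952, -0.305, -0.0], [-0.305, 0.952, 0.0], [0.0, 0.0, -1.0]]
ft_force: [0.6, 0.7, 0.1]
opening: 0.575
grasp_force: 0.0
```

Call:
{"op": "play_rows", "data": {"deltas": [0.3,0,0,0,0,0.3,0,0,2,0,0.3,0,0,4,0,0.3,0,0,4,0,0.3,0,2,1,0]}}

```text
time: 15.4
tool_pos: [0.5863, -0.1665, 0.1779]
orientation: [[-0.953, -0.304, 0.007], [-0.304, 0.953, -0.003], [-0.005, -0.005, -1.0]]
ft_force: [-0.1, -0.6, -0.4]
opening: 0.652
grasp_force: 0.0
```

```bash
python3 -c "
from h import *
go((.511,.2105,.16),YAW_W);print(pose()[0]['opening'])"
```

```text
t 15.4 pos [ 0.5863 -0.1665  0.1779] yaw 107.7 delta cm [-7.53 37.7  -1.79] spin -0.963 q6 -2.34
0.6516442140934818
```

Next, yellow.

Call:
{"op": "play_rows", "data": {"deltas": [0.3,-0.8,3.8,0,-0.1,0.3,-0.8,4.2,0,-0.11,0.3,-0.8,4.2,0,-0.11,0.3,-0.8,4.2,0,-0.11,0.3,-0.8,4.2,0,-0.11]}}

```text
time: 16.02
tool_pos: [0.5427, 0.0431, 0.1723]
orientation: [[-0.973, 0.231, -0.002], [0.231, 0.973, 0.001], [0.002, 0.0, -1.0]]
ft_force: [-0.2, 0.3, 0.5]
opening: 0.649
grasp_force: 0.0
```

Call:
{"op": "play_rows", "data": {"deltas": [0.3,-0.8,4.2,0,-0.11,0.3,-0.8,4.2,0,-0.11,0.3,-0.8,4.2,0,-0.11,0.3,-0.8,4,0,-0.09,0.3,0,0,0,0]}}

```text
time: 16.65
tool_pos: [0.5102, 0.2092, 0.1723]
orientation: [[-0.799, 0.601, -0.002], [0.601, 0.799, -0.0], [0.002, -0.001, -1.0]]
ft_force: [0.4, -0.6, -0.0]
opening: 0.648
grasp_force: 0.0
```

Call:
{"op": "play_rows", "data": {"deltas": [0.3,0,0,-1,0,0.3,0,0,-1,0,0.3,0,0,0,0,0.3,0,0,0,0,0.3,0,0,0,0]}}

```text
time: 17.27
tool_pos: [0.5127, 0.2063, 0.1536]
orientation: [[-0.796, 0.605, 0.001], [0.605, 0.796, 0.0], [-0.0, 0.001, -1.0]]
ft_force: [0.5, 0.8, 0.1]
opening: 0.647
grasp_force: 0.0
```

```bash
python3 -c "
from h import *
go((.511,.2105,.0655),YAW_W);print(pose()[0]['opening'])"
```

```text
t 17.27 pos [0.5127 0.2063 0.1536] yaw 52.7 delta cm [-0.17  0.42 -8.81] spin -0.004 q6 -0.74
0.647113301192713
```

Call:
{"op": "play_rows", "data": {"deltas": [0.3,-0.2,0.4,-2,0,0.3,0,0,-3,0,0.3,0,0,-2.5,0,0.3,0,0,-1,0,0.3,0,0,-0.3,0]}}

```text
time: 17.9
tool_pos: [0.5105, 0.2105, 0.0653]
orientation: [[-0.796, 0.605, 0.0], [0.605, 0.796, 0.0], [-0.0, 0.0, -1.0]]
ft_force: [0.7, -0.8, 0.8]
opening: 0.649
grasp_force: 0.0
```

Call:
{"op": "play_rows", "data": {"deltas": [-1,0,0,0,0,-1,0,0,0,0,-1,0,0,0,0,-1,0,0,0,0,-1,0,0,0,0]}}

```text
time: 18.52
tool_pos: [0.5106, 0.2106, 0.0657]
orientation: [[-0.796, 0.605, 0.001], [0.605, 0.796, 0.0], [-0.0, 0.0, -1.0]]
ft_force: [0.5, -0.4, 1.7]
opening: 0.292
grasp_force: 15.0
```

Call:
{"op": "play_rows", "data": {"deltas": [-1,0,0,0,0,-1,0,0,0,0,-1,0,0,0,0,-1,0,0,0,0,-1,0,0,0,0]}}

```text
time: 19.15
tool_pos: [0.5106, 0.2106, 0.0657]
orientation: [[-0.796, 0.605, 0.001], [0.605, 0.796, 0.0], [-0.0, 0.0, -1.0]]
ft_force: [-0.7, -0.5, 5.7]
opening: 0.292
grasp_force: 15.0
```

```bash
python3 -c "
from h import *
go((.5343,-.2106,.15),YAW_M);shot('g3')
h=cv2.cvtColor(cv2.imread('pics/g3.png'),cv2.COLOR_BGR2HSV);m=mask(h,'yellow',170,60);m[:,:215]=0;m[:,300:]=0;n,l,st,ce=cv2.connectedComponentsWithStats(m);print([(st[i],ce[i].round()) for i in range(1,n) if st[i,4]>100])"
```

```text
t 19.15 pos [0.5106 0.2106 0.0657] yaw 52.8 delta cm [  2.37 -42.12   8.43] spin 0.964 q6 -0.74
[(array([ 229,  182,   58,   30, 1066], dtype=int32), array([259., 193.])), (array([ 233,  209,   45,   51, 1793], dtype=int32), array([255., 234.]))]
```

Yellow is gripped and centred. Carrying it to bay +28.

Call:
{"op": "play_rows", "data": {"deltas": [-1,0,0,1.5,0,-1,0,0,3.5,0,-1,0.2,-2.6,3.5,0.08,-1,0.2,-4.6,0,0.11,-1,0.3,-5,0,0.11]}}

```text
time: 19.82
tool_pos: [0.5173, 0.0877, 0.1512]
orientation: [[-0.941, 0.338, 0.001], [0.338, 0.941, -0.0], [-0.001, 0.0, -1.0]]
ft_force: [0.2, -1.1, -1.0]
opening: 0.293
grasp_force: 15.0
```

Call:
{"op": "play_rows", "data": {"deltas": [-1,0.3,-5,0,0.11,-1,0.3,-5,0,0.11,-1,0.3,-5,0,0.11,-1,0.3,-5,0,0.11,-1,0.3,-5,0,0.11]}}

```text
time: 20.45
tool_pos: [0.532, -0.1629, 0.1505]
orientation: [[-0.979, -0.202, 0.0], [-0.202, 0.979, 0.0], [-0.0, 0.0, -1.0]]
ft_force: [1.1, 0.2, -0.8]
opening: 0.292
grasp_force: 15.0
```

Call:
{"op": "play_rows", "data": {"deltas": [-1,0.2,-4.6,0,0.11,-1,0,0,-1,0,-1,0,0,-1,0,-1,0,0,0,0,-1,0,0,0,0]}}

```text
time: 21.08
tool_pos: [0.5343, -0.2064, 0.1302]
orientation: [[-0.952, -0.306, -0.0], [-0.306, 0.952, 0.0], [0.0, 0.0, -1.0]]
ft_force: [0.0, 1.4, -1.2]
opening: 0.298
grasp_force: 15.0
```

```bash
python3 -c "
from h import *
go((.5343,-.2106,.0622),YAW_M);print(pose()[0]['opening'])"
```

```text
t 21.07 pos [ 0.5343 -0.2064  0.1302] yaw 107.8 delta cm [-0.   -0.42 -6.8 ] spin 0.003 q6 -2.45
0.2976085914352528
```

Call:
{"op": "play_rows", "data": {"deltas": [-1,0,-0.4,-1.5,0,-1,0,0,-2,0,-1,0,0,-2,0,-1,0,0,-0.8,0,-1,0,0,-0.3,0]}}

```text
time: 21.7
tool_pos: [0.5339, -0.2113, 0.0633]
orientation: [[-0.952, -0.305, -0.001], [-0.305, 0.952, 0.001], [0.001, 0.001, -1.0]]
ft_force: [0.3, 0.5, -0.0]
opening: 0.293
grasp_force: 15.0
```

Call:
{"op": "play_rows", "data": {"deltas": [-1,0,0,-0.1,0,-1,0,0,-0.05,0,-1,0,0,0,0,-1,0,0,0,0,-1,0,0,0,0]}}

```text
time: 22.32
tool_pos: [0.5344, -0.2115, 0.0629]
orientation: [[-0.952, -0.305, 0.0], [-0.305, 0.952, -0.0], [-0.0, -0.0, -1.0]]
ft_force: [-0.1, 0.3, -0.5]
opening: 0.294
grasp_force: 15.0
```

Call:
{"op": "play_rows", "data": {"deltas": [-1,0,0,-0.08,0,-1,0,0,0,0,-1,0,0,0,0,0.3,0,0,0,0,0.3,0,0,0,0]}}

```text
time: 22.95
tool_pos: [0.5344, -0.2116, 0.0621]
orientation: [[-0.952, -0.305, 0.0], [-0.305, 0.952, -0.0], [-0.0, -0.0, -1.0]]
ft_force: [0.4, 0.6, 0.1]
opening: 0.473
grasp_force: 0.0
```

Call:
{"op": "play_rows", "data": {"deltas": [0.3,0,0,0,0,0.3,0,0,0,0,0.3,0,0,2,0,0.3,0,0,4,0,0.3,0,0,4,0]}}

```text
time: 23.58
tool_pos: [0.5344, -0.2116, 0.1645]
orientation: [[-0.952, -0.305, 0.001], [-0.305, 0.952, -0.001], [-0.001, -0.001, -1.0]]
ft_force: [0.3, 0.1, 0.5]
opening: 0.651
grasp_force: 0.0
```

```bash
python3 -c "
from h import *
go((.465,.247,.16),YAW_W);print(pose()[0]['opening'])"
```

```text
t 23.57 pos [ 0.5344 -0.2116  0.1645] yaw 107.8 delta cm [-6.94 45.86 -0.45] spin -0.965 q6 -2.46
0.6511502334641054
```

Now red.

Call:
{"op": "play_rows", "data": {"deltas": [0.3,-0.6,3.8,0,-0.08,0.3,-0.7,4.7,0,-0.1,0.3,-0.7,4.7,0,-0.1,0.3,-0.7,4.7,0,-0.1,0.3,-0.7,4.7,0,-0.1]}}

```text
time: 24.2
tool_pos: [0.5004, 0.0159, 0.1637]
orientation: [[-0.985, 0.172, 0.002], [0.172, 0.985, -0.0], [-0.002, -0.0, -1.0]]
ft_force: [0.5, 0.1, -0.1]
opening: 0.655
grasp_force: 0.0
```

Call:
{"op": "play_rows", "data": {"deltas": [0.3,-0.7,4.7,0,-0.1,0.3,-0.7,4.7,0,-0.1,0.3,-0.7,4.7,0,-0.1,0.3,-0.7,4.7,0,-0.1,0.3,-0.7,4.5,0,-0.085]}}

```text
time: 24.82
tool_pos: [0.4654, 0.2493, 0.1638]
orientation: [[-0.792, 0.611, 0.002], [0.611, 0.792, 0.001], [-0.001, 0.002, -1.0]]
ft_force: [0.6, 0.8, 0.2]
opening: 0.652
grasp_force: 0.0
```

Call:
{"op": "play_rows", "data": {"deltas": [0.3,0,0,0,0,0.3,0,0,0,0,0.3,0,0,0,0,0.3,0,0,0,0,0.3,0,0,0,0]}}

```text
time: 25.45
tool_pos: [0.4655, 0.247, 0.162]
orientation: [[-0.793, 0.61, 0.0], [0.61, 0.793, -0.0], [-0.0, -0.0, -1.0]]
ft_force: [0.4, 0.0, 0.8]
opening: 0.653
grasp_force: 0.0
```

```bash
python3 -c "
from h import *
go((.465,.247,.0655),YAW_W);shot('a4');shot('t4','top')
a=cv2.imread('pics/a4.png')[:,180:340];t=cv2.imread('pics/t4.png')[100:250,280:400]
cv2.imwrite('pics/c4.png',np.hstack([a,cv2.resize(t,(307,384),interpolation=2)]))"
```

```text
t 25.45 pos [0.4655 0.247  0.162 ] yaw 52.4 delta cm [-0.05  0.   -9.65] spin 0.001 q6 -0.64
```

View pics/c4.png

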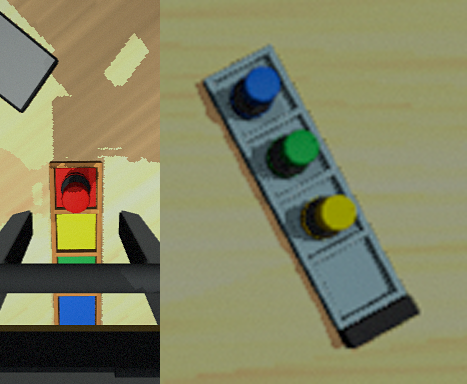

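The right half shows blue, green and yellow upright in bays 1–3 of the metal rack, with the bay next to the black block free. The left half shows red centred between the open fingers at crop (75,200).

Call:
{"op": "play_rows", "data": {"deltas": [0.3,0,0,-2,0,0.3,0,0,-3,0,0.3,0,0,-3,0,0.3,0,0,-1.2,0,0.3,0,0,-0.4,0]}}

```text
time: 26.18
tool_pos: [0.4653, 0.2475, 0.0657]
orientation: [[-0.793, 0.609, -0.001], [0.609, 0.793, -0.0], [0.0, -0.0, -1.0]]
ft_force: [-0.1, -0.0, 0.6]
opening: 0.646
grasp_force: 0.0
```

Call:
{"op": "play_rows", "data": {"deltas": [-1,0,0,0,0,-1,0,0,0,0,-1,0,0,0,0,-1,0,0,0,0,-1,0,0,0,0]}}

```text
time: 26.8
tool_pos: [0.4656, 0.2476, 0.0664]
orientation: [[-0.793, 0.609, 0.001], [0.609, 0.793, 0.0], [-0.0, 0.001, -1.0]]
ft_force: [-0.5, -1.0, 2.2]
opening: 0.29
grasp_force: 15.0
```

Call:
{"op": "play_rows", "data": {"deltas": [-1,0,0,0,0,-1,0,0,0,0,-1,0,0,0,0,-1,0,0,0,0,-1,0,0,0,0]}}

```text
time: 27.42
tool_pos: [0.4656, 0.2476, 0.0664]
orientation: [[-0.793, 0.609, 0.001], [0.609, 0.793, 0.0], [-0.0, 0.0, -1.0]]
ft_force: [-0.3, -0.7, 4.6]
opening: 0.294
grasp_force: 15.0
```

```bash
python3 -c "
from h import *
go((.4843,-.2357,.15),104);shot('g4')
h=cv2.cvtColor(cv2.imread('pics/g4.png'),cv2.COLOR_BGR2HSV);m=mask(h,'red',150,40);m[:,:215]=0;m[:,300:]=0;n,l,st,ce=cv2.connectedComponentsWithStats(m);print([(st[i],ce[i].round()) for i in range(1,n) if st[i,4]>100])"
```

```text
t 27.43 pos [0.4656 0.2476 0.0664] yaw 52.5 delta cm [  1.87 -48.33   8.36] spin 0.899 q6 -0.64
[(array([226, 185,  58,  28, 968], dtype=int32), array([255., 194.])), (array([ 233,  210,   45,   51, 1783], dtype=int32), array([255., 235.]))]
```

Call:
{"op": "play_rows", "data": {"deltas": [-1,0,0,1.5,0,-1,0,0,3.5,0,-1,0.1,-2.6,3.5,0.07,-1,0.2,-4.6,0,0.09,-1,0.2,-5.2,0,0.1]}}

```text
time: 28.1
tool_pos: [0.4703, 0.1227, 0.1518]
orientation: [[-0.925, 0.38, 0.001], [0.38, 0.925, 0.0], [-0.001, 0.001, -1.0]]
ft_force: [-0.3, 0.5, -1.0]
opening: 0.296
grasp_force: 15.0
```

Call:
{"op": "play_rows", "data": {"deltas": [-1,0.2,-5.2,0,0.1,-1,0.2,-5.2,0,0.1,-1,0.2,-5.2,0,0.1,-1,0.2,-5.2,0,0.1,-1,0.2,-5.2,0,0.1]}}

```text
time: 28.72
tool_pos: [0.4799, -0.138, 0.1513]
orientation: [[-0.994, -0.108, 0.0], [-0.108, 0.994, 0.0], [-0.0, 0.0, -1.0]]
ft_force: [1.1, -0.3, -1.2]
opening: 0.295
grasp_force: 15.0
```

Call:
{"op": "play_rows", "data": {"deltas": [-1,0.2,-5.2,0,0.09,-1,0.2,-4.6,-1,0.05,-1,0,0,-1,0,-1,0,0,0,0,-1,0,0,0,0]}}

```text
time: 29.35
tool_pos: [0.4843, -0.2331, 0.131]
orientation: [[-0.97, -0.244, -0.0], [-0.244, 0.97, 0.0], [0.0, 0.0, -1.0]]
ft_force: [-0.1, 0.6, -1.2]
opening: 0.297
grasp_force: 15.0
```

```bash
python3 -c "
from h import *
go((.4843,-.2357,.0628),104)"
```

```text
t 29.35 pos [ 0.4843 -0.2331  0.131 ] yaw 104.1 delta cm [ 0.   -0.26 -6.82] spin -0.002 q6 -2.48
```

Call:
{"op": "play_rows", "data": {"deltas": [-1,0,-0.3,-1.5,0,-1,0,0,-2,0,-1,0,0,-2,0,-1,0,0,-0.9,0,-1,0,0,-0.3,0]}}

```text
time: 29.98
tool_pos: [0.4841, -0.237, 0.0633]
orientation: [[-0.97, -0.243, -0.001], [-0.243, 0.97, 0.001], [0.001, 0.001, -1.0]]
ft_force: [-0.2, 0.6, -0.8]
opening: 0.292
grasp_force: 15.0
```

Call:
{"op": "play_rows", "data": {"deltas": [-1,0,0,-0.1,0,-1,0,0,0,0,-1,0,0,0,0,-1,0,0,0,0,-1,0,0,0,0]}}

```text
time: 30.6
tool_pos: [0.4843, -0.2375, 0.0631]
orientation: [[-0.97, -0.243, 0.0], [-0.243, 0.97, -0.0], [-0.0, -0.0, -1.0]]
ft_force: [0.0, -0.0, -1.2]
opening: 0.296
grasp_force: 15.0
```

Call:
{"op": "play_rows", "data": {"deltas": [-1,0,0,-0.08,0,-1,0,0,0,0,-1,0,0,0,0,0.3,0,0,0,0,0.3,0,0,0,0]}}

```text
time: 31.22
tool_pos: [0.4842, -0.2374, 0.062]
orientation: [[-0.97, -0.243, -0.0], [-0.243, 0.97, 0.0], [0.0, 0.0, -1.0]]
ft_force: [-0.3, -0.4, 0.2]
opening: 0.475
grasp_force: 0.0
```

Call:
{"op": "play_rows", "data": {"deltas": [0.3,0,0,0,0,0.3,0,0,0,0,0.3,0,0,2,0,0.3,0,0,4,0,0.3,0,0,4,0]}}

```text
time: 31.85
tool_pos: [0.484, -0.2373, 0.163]
orientation: [[-0.97, -0.243, -0.001], [-0.243, 0.97, 0.0], [0.0, 0.001, -1.0]]
ft_force: [-0.1, 0.6, 0.2]
opening: 0.649
grasp_force: 0.0
```

Call:
{"op": "play_rows", "data": {"deltas": [0.3,0,5,1,0,0.3,0,5,0,0,0.3,0,5,0,0,0.3,0,5,0,0,0.3,0,5,0,0]}}

```text
time: 32.48
tool_pos: [0.4841, 0.0141, 0.1723]
orientation: [[-0.97, -0.242, 0.001], [-0.242, 0.97, -0.0], [-0.001, -0.0, -1.0]]
ft_force: [1.1, -0.3, -0.2]
opening: 0.648
grasp_force: 0.0
```

Call:
{"op": "play_rows", "data": {"deltas": [0.3,0,3,0,0,0.3,0,3,0,0,0.3,0,0,0,0,0.3,0,0,0,0,0.3,0,0,0,0]}}

```text
time: 33.1
tool_pos: [0.4844, 0.0716, 0.1721]
orientation: [[-0.97, -0.241, -0.0], [-0.241, 0.97, -0.0], [0.0, -0.0, -1.0]]
ft_force: [0.0, -0.8, 0.6]
opening: 0.65
grasp_force: 0.0
```

```bash
python3 -c "
from h import *
shot('t5','top');shot('s5','scene')
t=cv2.imread('pics/t5.png')[100:250,280:400];s=cv2.imread('pics/s5.png')[130:260,120:250]
cv2.imwrite('pics/c5.png',np.hstack([cv2.resize(t,(384,480),interpolation=2),cv2.resize(s,(400,480),interpolation=2)]))
p=eyes.camera_params('top');T=p['T'];q=eyes.camera_params('scene');o=np.array([.5594,-.1981]);a=np.array([-.8941,-.4478]);b=np.array([.4478,-.8941])
for c in HUE:
  r=[]
  for n,x0,x1 in(('t5',290,390),('s5',140,230)):
    m=mask(cv2.cvtColor(cv2.imread(f'pics/{n}.png'),cv2.COLOR_BGR2HSV),c,140,35);m[:,:x0]=0;m[:,x1:]=0;m[:110]=0;m[250:]=0
    N,l,st,ce=cv2.connectedComponentsWithStats(m);i=1+np.argmax(st[1:,4]);r.append(ce[i])
  k=tri(ray(p,T,r[0]),ray(q,q['T'],r[1]));d=k[:2]-o;print(c,k.round(4),'rack',(d@a).round(4),(d@b).round(4))
print(pose()[0]['time'],pose()[1])"
```

```text
red [ 0.4852 -0.2378  0.0641] rack 0.0841 0.0023
yellow [ 0.5341 -0.2117  0.0635] rack 0.0288 0.0009
green [ 0.5853 -0.1865  0.064 ] rack -0.0284 0.0012
blue [ 0.6342 -0.1581  0.0633] rack -0.0848 -0.0023
33.2 [0.48439881 0.07174279 0.17214803]
```

View pics/c5.png

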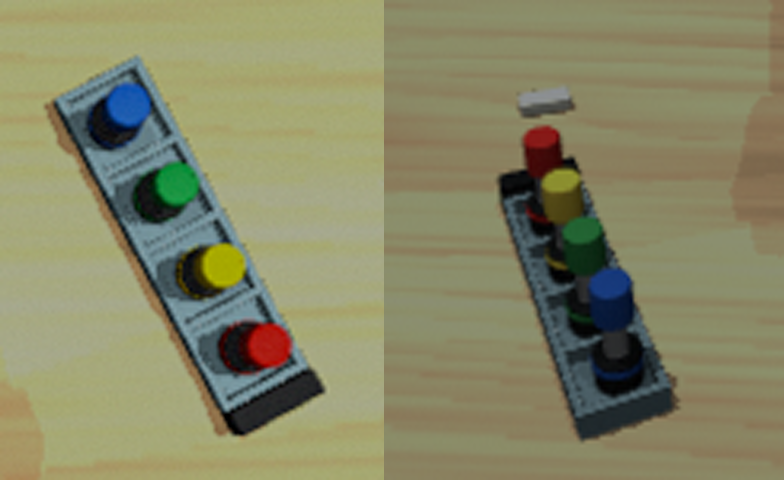

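Both views show all four stamps upright in the metal rack, ordered blue, green, yellow, red towards the black end. Each measures within 3 mm of its bay centre, and the arm is clear.

```bash
python3 -c "
from station import ctrl
print(ctrl.hand_in())"
```

```text
the job is handed in; nothing more can be done
None
```

All four stamps stand upright in the metal rack in reverse order (blue, green, yellow, red towards the black end), each measured within 3 mm of its bay centre; handed in at about 33 s, but the hand-in returned no verdict.

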